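Seat the tray of the date-stamping press and hold the stamp down

TASK

A small food carton is waiting in the open tray drawer of the hand-lever date-stamping press. First push the tray straight in until it clicks home past its detent, then press the sprung lever at the side of the press down until it is level, no further, so that the stamp rests on the carton. Finish while still holding the lever level (it springs up if let go), and leave the tin, the jar and the tape dispenser where they stand.

Things in the scene. Friction and masses are not known exactly. Their poses are not given: they have to be found in the camera images.
- press: grey C-frame press fixed to the table; yaw -6 to 26 deg. Origin on the table; -x is its front (tray comes out, towards the robot), +y its left (lever), z up. Base plate x -70 to 200, y +-85, 18 mm thick. Rails at y +-77, top 48. Column x 125 to 195, y +-60, 243 high. Overhanging head x -30 to 135, y +-50, 158 to 248 above the table; round lever boss 48 mm across on its left at x 0, out to y 70.
- tray (a joint): how far the tray stands out (m): 0 = seated home against a hard stop, at most 0.13. Starts 45 to 95 mm out; pushed along the press's +x. It slides with about 1 N; about 11 mm before home a sprung ball resists with 5 to 8 N; past about 5 mm it draws the tray home and keeps it there. Let go earlier, the tray springs back out to 12 to 20 mm.
- tray_front (a point): centre of the outer face of the tray's upright aluminium front plate, moves with the tray; axes as the press's, the face looks to -x. Plate 165 mm wide (press y), 62 high (20 to 82 mm above the table), 10 thick. Home, it stands 65 mm in front of the press's head. The carton in the tray (95 x 75 mm, top 83 mm above the table) stands 77 mm behind this face.
- lever (a joint): angle of the lever (rad): 0 = at rest, raised 40 degrees (0.70 rad) above level; grows as it is pressed down; 0.70 = level, stamp on the carton; stop at 0.98. A spring drives it back to 0: about 4 N at the grip to start it, 8 to 10 N to hold it level
- lever_grip (a point): middle of the upper face of the lever's flat black grip (74 mm along the lever, 30 wide, 18 thick), moves with it: 165 mm from the pivot along the lever, 9 mm above its centre line. Height about 303 mm at rest, 199 mm when level. Its axes are the press's while the lever is at rest (they do not show the grip's slope) and turn with the lever.
- lever_pivot (a point): pivot of the lever, left of the press's head (press x 0, y 80, 190 mm above the table). Hinge axis level, along the press's x; the lever points to the press's +y and upward at rest and swings down in the press's y-z plane. Steel bar from pivot to grip 14 mm wide. Only the table lies under it.
- tin: bystander: food tin, 74 mm across, 105 mm high, origin under its centre; on the table to the right of the press or the tray
- jar: bystander: jar, 68 mm across, 100 mm high, origin under its centre; on the table to the right of the press or the tray
- tape: bystander: black desk tape dispenser 130 x 55 mm, 82 mm high with its roll, origin under its centre; on the table in front of the lever, to the left of the tray

How it is judged (in metres and radians):
On the way, in this order (a step that is already met when the one before it is completed fails the run):
1. the tray is seated home at its detent, with the lever still up (value of joint tray below 0.003 m and value of joint lever below 0.2 rad), for 0.2 s.
2. the lever is level, pressed by the robot, with the tray home (value of joint tray below 0.003 m and value of joint lever between 0.58 and 0.82 rad), for 0.2 s.
At the end, for the whole second after the job is handed in: The tray is home (within 3 mm of its stop), the robot holds the lever (more than 2 N) still and level within 0.12 rad (7 degrees), and tin, jar and tape dispenser are within 30 mm of where they stood (all of step 2 and velocity of joint lever between -0.1 and 0.1 rad/s and contact force between any of the fingers, the arm and lever above 2 N and distance of each of tin, jar, tape from where it was at the start of the episode below 0.03 m); the arm keeps its last pose, push and grip.
It fails at once if the lever is forced more than 0.2 rad (11 degrees) below level, crushing the carton (value of joint lever above 0.9 rad).
It fails at once if the tin, the jar or the tape dispenser is moved more than 30 mm or tipped (distance of any of tin, jar, tape from where it was at the start of the episode above 0.03 m or angle between any of tin, jar, tape's own z axis and vertical above 0.5 rad).
It also fails if it takes over 46 s, if anything falls off the work surface, if the arm or the gripper's body presses on something with over 40 N, if the wrist force passes 120 N, or if a joint passes its speed limit or range.

ROBOT

A 6-joint arm with a two-finger parallel gripper is mounted at the origin on the work surface. World frame = base frame: x ahead of the robot, y to its left, z up, the work surface at z = 0. Lengths are in mm, angles in rad, forces in N, time in s.
With the tool pointing down it reaches from about 250 to 775 mm from the base axis. Payload 4 kg.
Tool frame: the origin (TCP) lies midway between the tips of the shut fingers; the grasp point (between the pads) lies 19 mm behind it (arm.grasp_offset is the distance from the TCP to the grasp point, in mm); z points along the fingers, y is the direction in which the jaws open and shut (so a half turn about z gives the same grasp; the last joint's range is limited). The gripper opens to 85 mm and grips with 20 to 120 N. Pads are 22 mm wide; open, the fingers measure 114 mm over their backs; the gripper's body (76 mm by 85 mm) begins 54 mm behind the grasp point. The pads swing forward as they close: fully open they stand 13 mm farther back than shut.
Start: joints at [-1.437, 0.087, 1.371, -0, 1.684, -0.103], TCP at [129.022, -534.671, 209.641] pointing down, gripper open.
Joint ranges: [-3.1, 3.1], [-0.76, 2.03], [0.27, 2.55], [-1.08, 4.22], [0.17, 2.65], [-2.57, 2.57]. Speed limits (rad/s): [2.79, 2.79, 3.14, 3.14, 3.14, 3.14].

INTERFACE

Orientations are given as a unit quaternion [x, y, z, w].
In Python, from bench import arm gives the robot as it stands.
- The arm moves only by the tool arm_command, never from a script. Its argument "steps" is a list of rows, each a list of 3 entries, a list of its own where there are three numbers: the opening, from -1 (shut) to 1 (fully open), then the shift along the tool's x, y, z in cm, then the turn, a rotation vector about the tool's x, y, z in degrees. In form: [[hand, [dx, dy, dz], [wx, wy, wz]], ...]. A call has 1 to 5 rows; each row is the pose to reach, as a shift and turn from the pose measured when the call began, along the tool's axes at that moment; what a row does not reach only later rows make up. A row lasts 1/12 s, in which the tool goes at most 41.7 mm and 7.16 degrees, less where a joint would pass 70% of its speed; a pose out of reach is approached as far as the arm can. A call with a gripper value outside its range is refused whole. The fingers move at their own pace and stop on an object; "grip_force" is the grip in N (left out, the last holds). Time passes only in rows, so rows that repeat a pose let the fingers close. It gives the time, the measured TCP pose, the force and the opening at its end, in the units of the state.
- arm.get_obs(): the state, without advancing time (a new reading comes with each control period).
- arm.snapshot(name): name is "scene" or "top" or "wrist"; returns a dict with "pixels" (420x560x3 uint8, red, green, blue), "z_map" (420x560 float32, mm along the optical axis (not along the pixel's ray), 0 where there is no reading), "fx", "fy", "cx", "cy" (pixels), "k1" (the pictures are not rectified: a ray, as slopes to the right and down, at radius r is drawn at 1 + k1 r^2 times it, then the intrinsics apply), "rvec" (rotation vector, rad) and "tvec" (3), from world to camera coordinates, as OpenCV has them; the wrist camera has in their place "hand_eye" (4x4, takes a point from camera to tool coordinates, whose origin is the TCP and whose axes are the flange's). Camera axes: x right, y down, z forward; pixel columns grow to the right and rows downward; lengths in mm; the calibration is good to about 2 mm. A picture is of the moment at which its call begins: read the wrist's pose just before it.
- arm.finish_job(): hands the job in, once; it reports no verdict.
Trained networks look in the newest picture that a camera, given by its name, has taken for a name from the list of things; names that differ only in an ending like _2 or _b are one class to them, and where a whole thing is asked for, a point or a joint stands for the part that bears it (a point fixed in the world has none). Each returns a list of dicts, best first, with "conf" (0 to 1); they miss things now and then, are a little off and sometimes report something else, mostly with a low value. They report only what shows in the picture. A call takes as long as a camera call.
- arm.spot_in(camera, label): "location" ([row, column] in pixels, amid what is visible of it).
- arm.silhouettes(camera, label): "pixels" (420x560 bool, what is visible of it) and "location" ([row, column] in pixels, amid what is visible of it).
The state is a dict: "time_s": time; "joints": joint angles; "joint_velocities": joint speeds; "joint_torque": joint torques, N m; "position": TCP position; "eef_rot": TCP orientation; "wrist_force": force on the tool from outside, world axes, zero at the start; "moment": the same for the moment, N m; "opening": finger opening in mm.
Only numpy, scipy, OpenCV 4.12 (cv2) and the standard library are available. Lean on these libraries where they do the work, as an engineer would, in place of code of your own. Each camera call takes 0.05 s, during which the arm holds its last target. There are 200 camera calls.

## Working session

There is one attempt and no reset: what is moved stays moved. The work goes in short steps, Python scripts to look and compute and a tool call to move; the robot and the scene stay as the last step left them, time stands still between calls to the robot, and variables do not carry over. Pictures are saved under pics/ and viewed, about 8 in all and at most 12, crops included, and the job is handed in when it is done.

Besides the shell and the picture viewer there is one more tool, called after "Request:" by a JSON object that holds its "method" and its "body". arm_command: Moves the arm, as the interface text tells. Its arguments: {"type":"object","properties":{"steps":{"type":"array"},"grip_force":{"type":"number"}},"required":["steps"]}

```bash
mkdir -p pics
cat > h.py <<'E'
import numpy as np, cv2
from scipy.spatial.transform import Rotation as R
from bench import arm
def cloud(s, mask):
    v,u=np.nonzero(mask&(s["z_map"]>0)); z=s["z_map"][v,u].astype(float)
    K=np.array([[s["fx"],0,s["cx"]],[0,s["fy"],s["cy"]],[0,0,1.]])
    d=np.array([s["k1"],0,0,0,0.])
    p=cv2.undistortPoints(np.stack([u,v],1).astype(float)[:,None],K,d)[:,0]
    P=np.c_[p*z[:,None],z]
    if "rvec" in s:
        M=R.from_rotvec(np.ravel(s["rvec"])).as_matrix(); return (P-np.ravel(s["tvec"]))@M
    o=arm.get_obs(); H=np.array(s["hand_eye"]); P=P@H[:3,:3].T+H[:3,3]
    return R.from_quat(o["eef_rot"]).apply(P)+o["position"]
def save(s,n): cv2.imwrite(f"pics/{n}.png",s["pixels"][...,::-1])
E
python3 - <<'E'
from h import *
o=arm.get_obs(); print(o)
im=[]
for c in ("scene","top"):
    s=arm.snapshot(c); save(s,c+"0")
    for l in ("press","tray_front","lever_grip","lever","tin","jar","tape"):
        for r in arm.silhouettes(c,l)[:2]:
            P=cloud(s,r["pixels"])
            if len(P): print(c,l,round(r["conf"],2),np.round(r["location"]),r["pixels"].sum(),np.percentile(P,[3,50,97],axis=0).round().tolist())
E
```

```text
{'time_s': 0.0, 'joints': array([-1.43711769e+00,  8.79737388e-02,  1.37227028e+00,  3.04092007e-06,
        1.68362461e+00, -1.03161700e-01]), 'joint_velocities': array([ 0.00290393,  0.00049555, -0.00110718, -0.00160894,  0.0003801 ,
        0.00182216]), 'joint_torque': array([-7.53598906e-04, -3.51871276e+01, -3.13271785e+01, -2.77170793e-04,
        1.09795728e-02,  7.79418087e-06]), 'position': array([ 128.93665381, -534.09977108,  208.42083005]), 'eef_rot': array([ 9.92995859e-01,  1.18143680e-01, -1.58524657e-05, -1.13787827e-03]), 'wrist_force': array([ 0.28984501, -0.42073098, -0.48900286]), 'moment': array([-0.01145517,  0.01666035,  0.01141501]), 'opening': 85.0913048230784}
scene press 0.84 [254. 325.] 19107 [[441.0, -244.0, 13.0], [649.0, -199.0, 83.0], [795.0, -5.0, 255.0]]
scene press 0.69 [135. 289.] 703 [[582.0, -60.0, 214.0], [598.0, 17.0, 284.0], [609.0, 62.0, 321.0]]
scene tray_front 0.68 [274. 266.] 4652 [[430.0, -238.0, 25.0], [512.0, -191.0, 50.0], [609.0, -110.0, 84.0]]
scene lever_grip 0.95 [136. 289.] 688 [[583.0, -59.0, 213.0], [598.0, 17.0, 283.0], [609.0
[... 638 characters left out ...]
front 0.56 [198. 299.] 12396 [[434.0, -232.0, 16.0], [601.0, -149.0, 214.0], [789.0, 39.0, 300.0]]
top lever_grip 0.67 [201. 211.] 1069 [[579.0, -84.0, 193.0], [595.0, 19.0, 284.0], [611.0, 72.0, 325.0]]
top lever 0.66 [200. 212.] 1083 [[579.0, -86.0, 187.0], [595.0, 19.0, 284.0], [615.0, 74.0, 325.0]]
top lever 0.66 [253. 302.] 3968 [[425.0, -228.0, 25.0], [505.0, -165.0, 47.0], [592.0, -103.0, 86.0]]
top tin 0.94 [210. 382.] 970 [[578.0, -377.0, 21.0], [606.0, -342.0, 104.0], [641.0, -314.0, 108.0]]
top jar 0.7 [257. 373.] 787 [[462.0, -358.0, 14.0], [489.0, -324.0, 99.0], [519.0, -299.0, 103.0]]
top tape 0.82 [273. 229.] 1256 [[394.0, -14.0, 8.0], [454.0, 15.0, 48.0], [511.0, 48.0, 83.0]]
```

View pics/scene0.png

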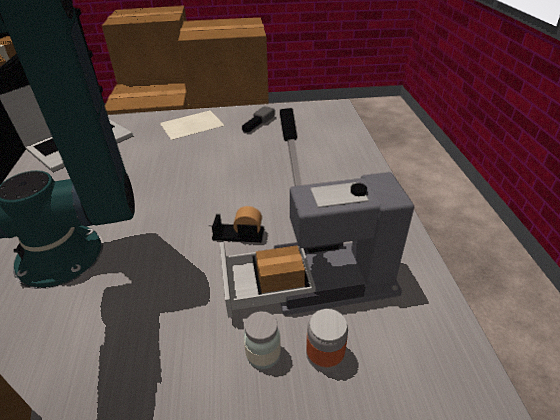

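View pics/top0.png

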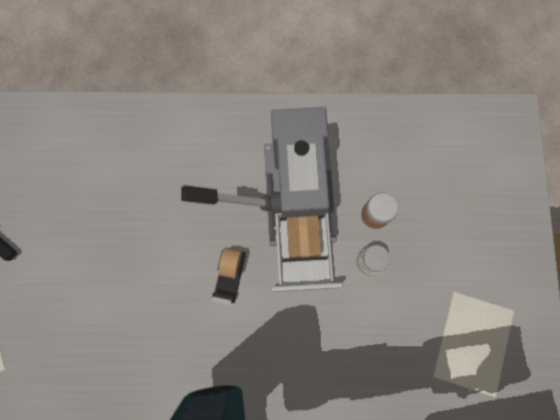

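The pictures show the press (scene around 350,245), with its open tray and carton at 265,275. The lever points up and left to its grip (288,122). The tape dispenser stands at 240,228, left of the tray, and the jar and tin at 262,340 and 327,338. Next I fit the yaw and origin.

Run:
```python
from h import *
for c in ("top","scene"):
    s=arm.snapshot(c); A=cloud(s,np.ones((420,560),bool))
    def box(lo,hi,xy,name):
        P=A[(A[:,2]>lo)&(A[:,2]<hi)&(A[:,0]>xy[0])&(A[:,0]<xy[1])&(A[:,1]>xy[2])&(A[:,1]<xy[3])]
        r=cv2.minAreaRect(P[:,:2].astype(np.float32)); print(c,name,len(P),np.round(cv2.boxPoints(r)).tolist(),np.round(r[1]),round(r[2],1),P[:,2].mean().round(1)); return P
    box(240,256,(500,820,-260,-80),"head")
    P=box(70,90,(415,455,-260,-60),"platetop")
    k=np.polyfit(P[:,1],P[:,0],1); print(" yaw from plate",np.degrees(np.arctan(-k[0])).round(1), P.mean(0).round(1))
    g=arm.silhouettes(c,"lever_grip")[0]; G=cloud(s,g["pixels"]); G=G[(G[:,2]>270)]
    print(" grip",G.mean(0).round(1)); 
    d=np.linalg.svd(G-G.mean(0),full_matrices=False)[2]; print(d[0].round(3),"ends",np.percentile(G,[2,98],axis=0).round().tolist())
    for l in ("tape",):
        box(8,95,(380,540,-40,70),l)
```

```text
top head 4833 [[573.0, -102.0], [581.0, -221.0], [805.0, -206.0], [797.0, -87.0]] [225. 119.] 3.8 244.2
top platetop 315 [[417.0, -91.0], [428.0, -254.0], [438.0, -253.0], [427.0, -90.0]] [ 10. 163.] 3.9 81.9
 yaw from plate 3.9 [ 426.9 -171.    81.9]
 grip [591.7  43.7 304.4]
[-0.064  0.781  0.621] ends [[578.0, 10.0, 272.0], [607.0, 75.0, 326.0]]
top tape 1243 [[384.0, -4.0], [515.0, -21.0], [523.0, 41.0], [392.0, 57.0]] [ 62. 132.] 83.0 45.7
scene head 3545 [[575.0, -107.0], [584.0, -225.0], [806.0, -208.0], [797.0, -90.0]] [222. 119.] 4.4 243.6
scene platetop 299 [[419.0, -93.0], [430.0, -257.0], [440.0, -257.0], [429.0, -93.0]] [ 10. 164.] 3.6 80.5
 yaw from plate 3.6 [ 430.1 -183.2   80.5]
 grip [595.3  35.5 298.2]
[-0.063  0.749  0.66 ] ends [[581.0, 8.0, 271.0], [611.0, 64.0, 323.0]]
scene tape 1308 [[386.0, 1.0], [518.0, -27.0], [530.0, 29.0], [398.0, 57.0]] [ 57. 135.] 78.0 41.7
```

```bash
cat >> h.py <<'E'
Y=np.radians(3.9); UX=np.array([np.cos(Y),np.sin(Y),0]); UY=np.array([-np.sin(Y),np.cos(Y),0]); UZ=np.array([0,0,1.])
O=np.array([608,-162.,0])
def W(p): return O+p[0]*UX+p[1]*UY+p[2]*UZ
def goto(p, M=None):
    o=arm.get_obs(); r=R.from_quat(o["eef_rot"]); m=R.from_matrix(M) if M is not None else r
    print("t",round(o["time_s"],2),"shift cm",(r.inv().apply(np.array(p)-o["position"])/10).round(2).tolist(),"turn",np.degrees((r.inv()*m).as_rotvec()).round(1).tolist(),"press pos",((o["position"]-O)@np.c_[UX,UY,UZ]).round(1), "F",o["wrist_force"].round(1),"open",round(o["opening"],1))
DOWN=np.c_[UX,-UY,-UZ]
E
python3 -c "
from h import *
goto(W([-230,-5,130]),DOWN)"
```

```text
t 1.0 shift cm [32.55, -28.36, 7.96] turn [0.0, 0.0, 9.7] press pos [-503.2 -339.2  209.7] F [ 0.8  0.9 -0. ] open 85.2
```

Request:
{"method": "arm_command", "body": {"steps": [[-1,[3,-2.6,0.7],[0,0,2]],[-1,[6,-5.2,1.4],[0,0,4]],[-1,[9,-7.8,2.2],[0,0,6]],[-1,[12,-10.4,2.9],[0,0,8]],[-1,[15,-13,3.6],[0,0,9.7]]]}}

```text
time_s: 1.42
position: [244.9, -371.6, 173.3]
eef_rot: [0.999, 0.032, 0.0, 0.0]
wrist_force: [0.8, -0.4, 0.0]
opening: 25.5
```

```bash
python3 -c "
from h import *
goto(W([-230,-5,130]),DOWN)"
```

```text
t 1.42 shift cm [14.59, -17.99, 4.33] turn [0.0, -0.0, -0.2] press pos [-376.5 -184.4  173.3] F [ 0.8 -0.4  0. ] open 25.5
```

Request:
{"method": "arm_command", "body": {"steps": [[-1,[2.9,-3.6,0.9],[0,0,0]],[-1,[5.8,-7.2,1.7],[0,0,0]],[-1,[8.8,-10.8,2.6],[0,0,0]],[-1,[11.7,-14.4,3.5],[0,0,0]],[-1,[14.6,-18,4.3],[0,0,0]]]}}

```text
time_s: 1.83
position: [363.3, -204.1, 135.4]
eef_rot: [0.999, 0.032, 0.001, 0.001]
wrist_force: [0.8, -1.0, -0.1]
opening: 0.1
```

Request:
{"method": "arm_command", "body": {"steps": [[-1,[0,0,3],[0,0,0]],[-1,[0,0,6],[0,0,0]],[-1,[0,0,8.8],[0,0,0]],[-1,[0,0,8.8],[0,0,0]]]}}

```text
time_s: 2.17
position: [359.7, -200.7, 41.8]
eef_rot: [0.999, 0.033, -0.004, -0.003]
wrist_force: [-0.8, 1.7, -1.2]
opening: 0.0
```

```bash
python3 -c "
from h import *
goto(W([-95-9,0,42]),DOWN)
s=arm.snapshot('top');save(s,'top1')"
```

```text
t 2.17 shift cm [14.63, -2.21, -0.12] turn [-0.4, 0.4, -0.1] press pos [-250.4  -21.8   41.8] F [-0.8  1.7 -1.2] open 0.0
```

View pics/top1.png

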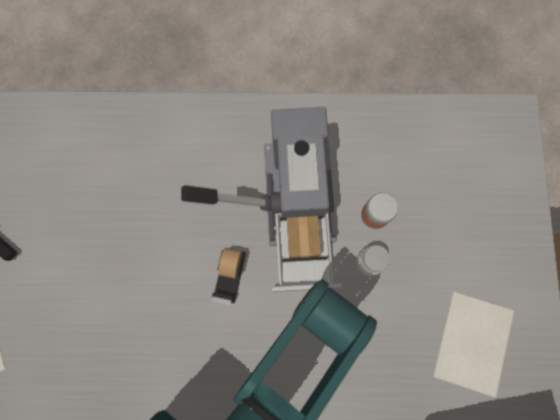

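The arm waits in front of the tray, with its wrist at 340,315 in the top view. Everything else is still where it was. Now I push.

Request:
{"method": "arm_command", "body": {"steps": [[-1,[1.5,-2.1,0],[0,0,0]],[-1,[3.5,-2.1,0],[0,0,0]],[-1,[5.5,-2.1,0],[0,0,0]],[-1,[7.5,-2.1,0],[0,0,0]],[-1,[9.5,-2.1,0],[0,0,0]]]}}

```text
time_s: 2.63
position: [456.0, -175.7, 46.9]
eef_rot: [0.999, 0.032, -0.002, -0.001]
wrist_force: [-1.7, 0.8, 1.0]
opening: -0.0
```

```bash
python3 -c "
from h import *
goto(W([-95-9,0,42]),DOWN)"
```

```text
t 2.63 shift cm [4.86, -0.35, 0.47] turn [-0.1, 0.2, -0.2] press pos [-152.6   -3.3   46.9] F [-1.7  0.8  1. ] open -0.0
```

Request:
{"method": "arm_command", "body": {"steps": [[-1,[1,-0.3,0.4],[0,0,0]],[-1,[2,-0.3,0.4],[0,0,0]],[-1,[3,-0.3,0.4],[0,0,0]],[-1,[4,-0.3,0.4],[0,0,0]],[-1,[4.5,-0.3,0.4],[0,0,0]]]}}

```text
time_s: 3.05
position: [502.0, -170.1, 43.3]
eef_rot: [0.999, 0.032, -0.001, -0.001]
wrist_force: [1.0, 0.3, 0.7]
opening: -0.1
```

Request:
{"method": "arm_command", "body": {"steps": [[-1,[0.3,0,0],[0,0,0]],[-1,[0.3,0,0],[0,0,0]]]}}

```text
time_s: 3.22
position: [502.0, -170.0, 43.3]
eef_rot: [0.999, 0.032, -0.005, -0.001]
wrist_force: [-9.8, -0.2, 6.5]
opening: 0.4
```

```bash
python3 -c "
from h import *
goto(W([-95-9,0,42]),DOWN)"
```

```text
t 3.22 shift cm [0.23, -0.08, 0.13] turn [-0.2, 0.5, -0.2] press pos [-106.3   -0.8   43.3] F [-9.8 -0.2  6.5] open 0.4
```

Request:
{"method": "arm_command", "body": {"steps": [[-1,[0.4,0,0],[0,0,0]],[-1,[0.7,0,0],[0,0,0]],[-1,[0.7,0,0],[0,0,0]]]}}

```text
time_s: 3.47
position: [501.6, -170.0, 43.4]
eef_rot: [0.999, 0.032, -0.014, -0.002]
wrist_force: [-22.1, -0.6, 13.9]
opening: 0.0
```

Request:
{"method": "arm_command", "body": {"steps": [[-1,[-2,0,0],[0,0,0]],[-1,[-4,0,0],[0,0,0]],[-1,[-6,0,-1],[0,0,0]],[-1,[-8,0,-4],[0,0,0]],[-1,[-9,0,-8],[0,0,0]]]}}

```text
time_s: 3.88
position: [409.7, -174.4, 122.8]
eef_rot: [0.999, 0.031, -0.018, -0.004]
wrist_force: [1.7, -0.8, 0.8]
opening: 0.4
```

Run:
```python
from h import *
for c in ("scene","top"):
    s=arm.snapshot(c); A=cloud(s,np.ones((420,560),bool))
    P=A[(A[:,2]>72)&(A[:,2]<86)&(A[:,0]>490)&(A[:,0]<545)&(A[:,1]>-260)&(A[:,1]<-80)]
    q=(P-O)@np.c_[UX,UY,UZ]; print(c,len(P),np.percentile(q,[2,10,50,90],axis=0).round(1).tolist() if len(P) else 0)
save(s,"top2")
goto(W([0,0,300]))
```

```text
scene 293 [[-93.6, -81.2, 73.1], [-92.9, -72.6, 78.4], [-88.9, -11.0, 81.0], [-84.6, 62.2, 82.4]]
top 187 [[-96.1, -75.8, 74.3], [-95.4, -68.0, 78.6], [-90.9, -11.7, 82.0], [-87.2, 73.9, 84.3]]
t 3.98 shift cm [18.93, -0.37, -16.98] turn [0.0, 0.0, 0.0] press pos [-191.8   -3.2  133. ] F [ 0.5 -0.3  0.1] open 0.4
```

View pics/top2.png

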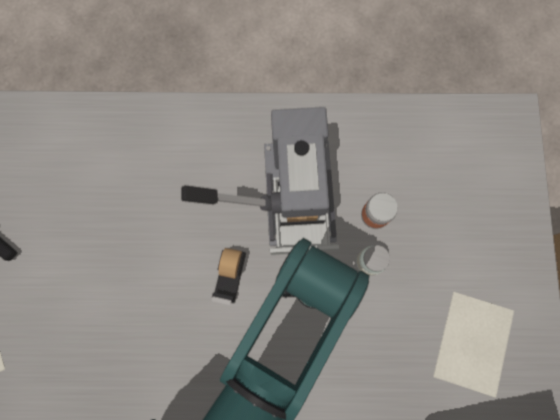

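The tray face reads −95 mm in press coordinates in both views, which is home. Now to a point above the grip.

```bash
python3 -c "
from h import *
goto(W([-170,40,340]),DOWN); goto(W([0,190,345]),DOWN)"
```

```text
t 3.98 shift cm [1.85, -4.26, -20.74] turn [0.2, 0.9, -0.3] press pos [-191.8   -3.2  133. ] F [ 0.5 -0.3  0.1] open 0.4
t 3.98 shift cm [18.75, -19.35, -21.55] turn [0.2, 0.9, -0.3] press pos [-191.8   -3.2  133. ] F [ 0.5 -0.3  0.1] open 0.4
```

Request:
{"method": "arm_command", "body": {"steps": [[-1,[0.3,-0.8,-4],[0,0,0]],[-1,[0.7,-1.6,-8],[0,0,0]],[-1,[1.1,-2.5,-12],[0,0.5,0]],[-1,[1.5,-3.4,-16],[0,0.9,0]],[-1,[1.8,-4.3,-20],[0,0.9,0]]]}}

```text
time_s: 4.4
position: [434.9, -133.7, 330.6]
eef_rot: [1.0, 0.031, 0.001, 0.002]
wrist_force: [0.3, -0.6, -0.4]
opening: -0.0
```

```bash
python3 -c "
from h import *
goto(W([0,190,345]),DOWN)"
```

```text
t 4.4 shift cm [16.99, -15.09, -1.45] turn [0.2, -0.2, -0.3] press pos [-170.7   40.1  330.6] F [ 0.3 -0.6 -0.4] open -0.0
```

Request:
{"method": "arm_command", "body": {"steps": [[-1,[2.8,-2.5,-1],[0,0,0]],[-1,[5.7,-5,-1.5],[0,0,0]],[-1,[8.5,-7.5,-1.5],[0,0,0]],[-1,[11.3,-10,-1.5],[0,0,0]],[-1,[14.2,-12.6,-1.5],[0,0,0]]]}}

```text
time_s: 4.82
position: [570.4, 2.5, 345.8]
eef_rot: [1.0, 0.031, 0.002, 0.002]
wrist_force: [-0.1, -0.6, -0.1]
opening: 0.3
```

```bash
python3 -c "
from h import *
goto(W([0,190,345]),DOWN)"
```

```text
t 4.82 shift cm [2.62, -2.35, 0.09] turn [0.2, -0.3, -0.4] press pos [-26.3 166.6 345.8] F [-0.1 -0.6 -0.1] open 0.3
```

Request:
{"method": "arm_command", "body": {"steps": [[-1,[1.3,-1.2,0],[0,0,0]],[-1,[2.6,-2.4,0.1],[0,0,0]],[-1,[2.6,-2.4,0.1],[0,0,0]]]}}

```text
time_s: 5.07
position: [597.0, 30.9, 342.5]
eef_rot: [0.999, 0.033, 0.002, 0.001]
wrist_force: [-1.5, -0.7, -0.2]
opening: -0.2
```

```bash
python3 -c "
from h import *
goto(W([0,190,310]),DOWN)
s=arm.snapshot('scene');a=s['pixels'][60:260,180:440,::-1]
t=arm.snapshot('top')['pixels'][110:310,130:390,::-1]
cv2.imwrite('pics/over.png',cv2.resize(np.vstack([a,t]),None,fx=1.45,fy=1.45))
w=arm.snapshot('wrist'); save(w,'wrist1')
for c in ('wrist',):
  g=arm.silhouettes(c,'lever_grip')
  if g:
    P=cloud(w,g[0]['pixels']);print(g[0]['conf'],((P-O)@np.c_[UX,UY,UZ]).mean(0).round(1),np.percentile((P-O)@np.c_[UX,UY,UZ],[3,97],axis=0).round())
"
```

```text
t 5.07 shift cm [-0.22, 0.31, 3.25] turn [0.1, -0.2, -0.1] press pos [  2.1 193.2 342.5] F [-1.5 -0.7 -0.2] open -0.2
0.93 [ -0.3 176.2 278.5] [[-15.  77. 195.]
 [ 13. 234. 327.]]
```

View pics/over.png

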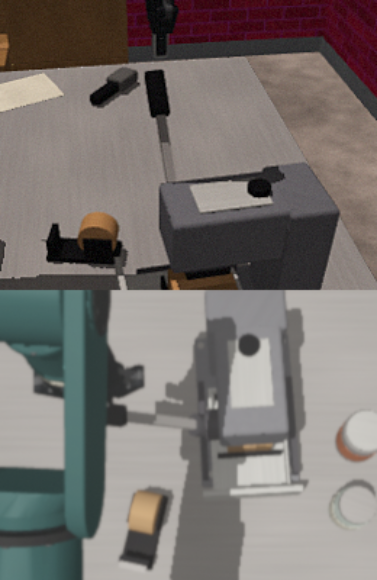

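The scene view shows the fingers just above the grip (160,50 in the crop). The wrist network puts the grip's centre line at press x ≈ 0, so I lower now.

Request:
{"method": "arm_command", "body": {"steps": [[-1,[-0.2,0.4,1],[0,0,0]],[-1,[-0.2,0.6,2],[0,0,0]],[-1,[-0.2,0.6,3],[0,0,0]],[-1,[-0.2,0.6,3.6],[0,0,0]],[-1,[-0.2,0.6,4],[0,0,0]]]}}

```text
time_s: 5.68
position: [592.6, 20.8, 303.4]
eef_rot: [1.0, 0.03, 0.001, 0.002]
wrist_force: [-0.8, -0.9, -0.9]
opening: 0.0
```

```bash
python3 -c "
from h import *
goto(W([0,204,280]),DOWN)"
```

```text
t 5.68 shift cm [0.27, -2.07, 2.33] turn [0.2, -0.2, -0.4] press pos [ -3.  183.4 303.4] F [-0.8 -0.9 -0.9] open 0.0
```

Request:
{"method": "arm_command", "body": {"steps": [[-1,[0.3,-0.3,0.4],[0,0,0]],[-1,[0.3,-0.7,0.8],[0,0,0]],[-1,[0.3,-1.1,1.2],[0,0,0]],[-1,[0.3,-1.4,1.7],[0,0,0]],[-1,[0.3,-1.8,2.3],[0,0,0]]]}}

```text
time_s: 6.1
position: [594.9, 39.4, 280.9]
eef_rot: [1.0, 0.03, 0.002, 0.002]
wrist_force: [-0.6, -0.4, 4.4]
opening: 0.2
```

```bash
python3 -c "
from h import *
goto(W([0,218,255]),DOWN)"
```

```text
t 6.1 shift cm [-0.08, -1.63, 2.59] turn [0.2, -0.3, -0.4] press pos [  0.6 201.8 280.9] F [-0.6 -0.4  4.4] open 0.2
```

Contact shows 4.4 N upward. Continuing.

Request:
{"method": "arm_command", "body": {"steps": [[-1,[0,-0.4,0.5],[0,0,0]],[-1,[0,-0.7,1],[0,0,0]],[-1,[0,-1,1.5],[0,0,0]],[-1,[0,-1.3,2],[0,0,0]],[-1,[0,-1.6,2.6],[0,0,0]]]}}

```text
time_s: 6.52
position: [594.4, 56.1, 256.2]
eef_rot: [1.0, 0.031, 0.004, 0.001]
wrist_force: [-0.9, 0.5, 6.6]
opening: 0.1
```

```bash
python3 -c "
from h import *
goto(W([0,227,227.5]),DOWN)"
```

```text
t 6.52 shift cm [-0.15, -0.85, 2.86] turn [0.2, -0.4, -0.4] press pos [  1.3 218.6 256.2] F [-0.9  0.5  6.6] open 0.1
```

Request:
{"method": "arm_command", "body": {"steps": [[-1,[0,-0.2,0.5],[0,0,0]],[-1,[-0.1,-0.4,1],[0,0,0]],[-1,[-0.1,-0.6,1.6],[0,0,0]],[-1,[-0.1,-0.8,2.2],[0,0,0]],[-1,[-0.1,-0.9,2.8],[0,0,0]]]}}

```text
time_s: 6.93
position: [593.9, 66.6, 229.9]
eef_rot: [0.999, 0.031, 0.006, 0.0]
wrist_force: [-1.2, 1.9, 8.0]
opening: 0.0
```

```bash
python3 -c "
from h import *
goto(W([0,231,200]),DOWN)"
```

```text
t 6.93 shift cm [-0.18, -0.2, 2.99] turn [0.1, -0.7, -0.3] press pos [  1.5 229.  229.9] F [-1.2  1.9  8. ] open 0.0
```

Request:
{"method": "arm_command", "body": {"steps": [[-1,[-0.1,-0.1,0.6],[0,-0.5,0]],[-1,[-0.1,-0.2,1.2],[0,-0.5,0]],[-1,[-0.1,-0.2,1.8],[0,-0.5,0]],[-1,[-0.1,-0.2,2.4],[0,-0.5,0]],[-1,[-0.1,-0.2,2.7],[0,-0.5,0]]]}}

```text
time_s: 7.35
position: [593.8, 70.7, 204.4]
eef_rot: [0.999, 0.032, 0.004, -0.001]
wrist_force: [-0.8, 4.9, 8.9]
opening: -0.3
```

```bash
python3 -c "
from h import *
goto(W([0,231,199]),DOWN)"
```

```text
t 7.35 shift cm [-0.17, 0.22, 0.54] turn [-0.1, -0.5, -0.2] press pos [  1.7 233.2 204.4] F [-0.8  4.9  8.9] open -0.3
```

Request:
{"method": "arm_command", "body": {"steps": [[-1,[0,0.1,0.3],[0,0,0]],[-1,[0,0.1,0.7],[0,0,0]],[-1,[0,0.1,0.8],[0,0,0]],[-1,[0,0.1,0.8],[0,0,0]]]}}

```text
time_s: 7.68
position: [593.9, 72.2, 198.1]
eef_rot: [0.999, 0.033, 0.005, -0.003]
wrist_force: [-3.1, 3.8, 7.9]
opening: -0.2
```

Run:
```python
from h import *
goto(W([0,231,199]),DOWN)
F=np.c_[UX,UY,UZ]
s=arm.snapshot("scene")
for c in ("wrist","scene"):
    s=arm.snapshot(c)
    for g in arm.silhouettes(c,"lever_grip")[:1]+arm.silhouettes(c,"lever")[:1]:
        q=(cloud(s,g["pixels"])-O)@F; q=q[(abs(q[:,0])<16)&(q[:,1]>85)&(q[:,1]<300)&(q[:,2]>150)&(q[:,2]<240)]
        print(c,g["conf"],len(q)); 
        for a,b in ((90,125),(130,200),(210,218),(246,285)):
            m=(q[:,1]>a)&(q[:,1]<b); print("  y",a,b,m.sum(),np.median(q[m,2]).round(1) if m.any() else "")
a=s['pixels'][60:260,180:440,::-1]
w=arm.snapshot("wrist")["pixels"][...,::-1]
cv2.imwrite("pics/end.png",np.hstack([cv2.resize(a,(400,308)),cv2.resize(w,(400,308))]))
goto(W([0,231,199]),DOWN)
A=cloud(arm.snapshot("top"),np.ones((420,560),bool))
P=(A-O)@F; P=P[(P[:,2]>72)&(P[:,2]<86)&(P[:,0]>-120)&(P[:,0]<-80)&(abs(P[:,1])<85)]
print("plate",np.percentile(P[:,0],[2,50]).round(1))
for l in ("tin","jar","tape"):
    for r in arm.spot_in("top",l)[:1]: print(l,r["conf"],np.round(r["location"]))
```

```text
t 7.68 shift cm [-0.18, 0.36, -0.1] turn [-0.4, -0.6, -0.1] press pos [  1.8 234.6 198.1] F [-3.1  3.8  7.9] open -0.2
wrist 0.79 14962
  y 90 125 1970 198.8
  y 130 200 3926 206.5
  y 210 218 938 217.8
  y 246 285 4259 224.1
wrist 0.94 14889
  y 90 125 1951 198.8
  y 130 200 3923 206.6
  y 210 218 927 217.8
  y 246 285 4233 224.1
scene 0.73 383
  y 90 125 39 199.0
  y 130 200 147 204.8
  y 210 218 34 216.1
  y 246 285 36 221.7
scene 0.61 377
  y 90 125 39 199.0
  y 130 200 147 204.8
  y 210 218 34 216.1
  y 246 285 29 221.1
t 8.08 shift cm [-0.19, 0.36, -0.05] turn [-0.3, -0.6, -0.1] press pos [  1.9 234.6 198.5] F [-3.4  3.7  7.4] open 0.3
plate [-96.1 -91.8]
jar 0.96 [258. 372.]
tape 0.56 [273. 231.]
```

View pics/end.png

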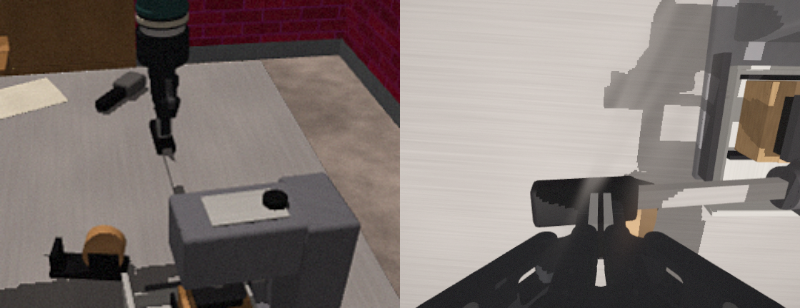

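The fingers stand on the grip (wrist view, right panel, 600,200). But the depth points suggest the grip still slopes, while the TCP height says it is level. I'll resolve this before handing in.

Run:
```python
from h import *
F=np.c_[UX,UY,UZ]
for c in ("wrist","scene","top"):
    s=arm.snapshot(c)
    q=(cloud(s,np.ones((420,560),bool))-O)@F
    if c=="wrist": cv2.imwrite("pics/w3.png",cv2.resize(s["pixels"][200:400,50:420,::-1],(740,400)))
    for y in range(80,300,10):
        m=(abs(q[:,1]-y)<5)&(abs(q[:,0]-0)<5)&(q[:,2]>120)&(q[:,2]<260)
        if m.sum()>2: print(c,y,m.sum(),np.percentile(q[m,2],[5,25,50,75,95]).round())
o=arm.get_obs(); print(o["position"],o["wrist_force"],o["joints"].round(3))
s=arm.snapshot("scene")
for l in ("tin","jar","tape"):
    for r in arm.silhouettes("scene",l)[:1]: print(l,r["conf"],np.percentile(cloud(s,r["pixels"]),[3,50,97],axis=0).round().tolist())
```

```text
wrist 90 565 [179. 197. 200. 204. 208.]
wrist 100 257 [197. 198. 198. 199. 200.]
wrist 110 265 [199. 199. 200. 200. 201.]
wrist 120 270 [200. 201. 201. 202. 202.]
wrist 130 279 [202. 202. 203. 203. 204.]
wrist 140 295 [203. 203. 204. 204. 205.]
wrist 150 300 [204. 205. 205. 206. 206.]
wrist 160 307 [205. 206. 207. 207. 208.]
wrist 170 317 [207. 208. 208. 209. 209.]
wrist 180 323 [208. 209. 209. 210. 211.]
wrist 190 328 [210. 210. 211. 211. 212.]
wrist 200 330 [211. 212. 212. 213. 213.]
wrist 210 323 [212. 214. 217. 218. 219.]
wrist 220 218 [218. 218. 219. 219. 220.]
wrist 230 170 [220. 258. 259. 259. 260.]
wrist 240 38 [222. 222. 258. 259. 259.]
wrist 250 269 [222. 223. 223. 224. 224.]
wrist 260 392 [223. 224. 224. 225. 225.]
wrist 270 399 [225. 225. 226. 226. 227.]
wrist 280 188 [224. 225. 226. 227. 227.]
scene 110 14 [197. 198. 198. 199. 200.]
scene 120 15 [194. 199. 199. 200. 202.]
scene 130 15 [197. 201. 201. 202. 203.]
scene 140 20 [196. 201. 203. 203. 204.]
scene 150 13 [198. 203. 203. 204. 206.]
scene 160 14 [200. 204. 204. 206. 207.]
scene 170 13 [203. 206. 206. 207. 207.]
sc
[... 493 characters left out ...]
03. 205.]
top 140 20 [201. 202. 204. 205. 206.]
top 150 20 [202. 203. 204. 205. 206.]
top 160 21 [202. 205. 206. 207. 209.]
top 170 22 [205. 206. 207. 208. 209.]
top 180 23 [205. 206. 208. 210. 211.]
top 190 18 [207. 208. 209. 210. 213.]
top 200 23 [208. 209. 211. 213. 215.]
top 210 15 [211. 213. 214. 215. 218.]
top 220 11 [216. 217. 217. 218. 232.]
[593.91161885  72.15804459 198.52805729] [-3.45688168  3.62289663  8.92154412] [0.022 0.189 1.278 0.007 1.664 1.528]
tin 0.65 [[579.0, -390.0, 2.0], [610.0, -374.0, 93.0], [646.0, -327.0, 105.0]]
jar 0.72 [[466.0, -369.0, 9.0], [496.0, -355.0, 77.0], [526.0, -314.0, 100.0]]
tape 0.96 [[399.0, -19.0, 6.0], [472.0, -2.0, 42.0], [518.0, 40.0, 81.0]]
```

View pics/w3.png

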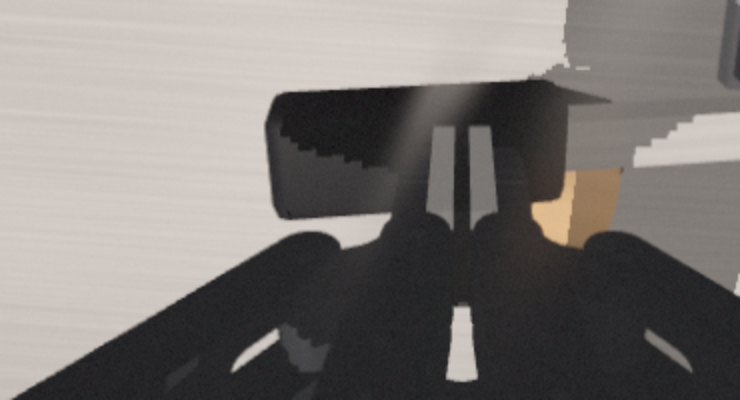

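All three cameras agree that the bar still slopes about 0.136 rad, so the lever is at roughly 0.56 rad. The real contact lies about 22 mm above the reported TCP. I trust the slope and press further in steps.

Request:
{"method": "arm_command", "body": {"steps": [[-1,[0,0,0.4],[0,0,0]],[-1,[0,0,0.8],[0,0,0]],[-1,[0,0,1.2],[0,0,0]],[-1,[0,0,1.5],[0,0,0]],[-1,[0,0,1.5],[0,0,0]]]}}

```text
time_s: 9.05
position: [593.8, 74.3, 184.8]
eef_rot: [0.999, 0.034, 0.006, -0.005]
wrist_force: [-3.0, 3.3, 7.6]
opening: -0.1
```

```bash
cat > slope.py <<'E'
from h import *
F=np.c_[UX,UY,UZ]
for c in ("wrist","top","scene"):
    s=arm.snapshot(c); q=(cloud(s,np.ones((420,560),bool))-O)@F
    out=[]
    for y in range(105,200,10):
        m=(abs(q[:,1]-y)<5)&(abs(q[:,0])<5)&(q[:,2]>160)&(q[:,2]<225)
        if m.sum()>2: out.append((y,np.median(q[m,2])))
    k=np.polyfit(*np.array(out).T,1); print(c,"slope",np.arctan(k[0]).round(3),"z at 80",np.polyval(k,80).round(1))
goto(W([0,231,199]),DOWN)
E
python3 slope.py
```

```text
wrist slope 0.049 z at 80 196.3
top slope 0.051 z at 80 194.7
scene slope 0.05 z at 80 194.6
t 9.2 shift cm [-0.18, 0.56, -1.36] turn [-0.5, -0.7, -0.0] press pos [  1.9 236.7 185.5] F [-3.   3.1  8.6] open 0.2
```

Request:
{"method": "arm_command", "body": {"steps": [[-1,[0,0.2,0.3],[0,0,0]],[-1,[0,0.2,0.6],[0,0,0]],[-1,[0,0.2,0.9],[0,0,0]],[-1,[0,0.2,0.9],[0,0,0]],[-1,[0,0.2,0.9],[0,0,0]]]}}

```text
time_s: 9.62
position: [593.9, 74.8, 178.5]
eef_rot: [0.999, 0.035, 0.007, -0.007]
wrist_force: [-3.5, 3.7, 9.3]
opening: 0.4
```

```bash
python3 slope.py
```

```text
wrist slope 0.007 z at 80 196.2
top slope 0.012 z at 80 195.2
scene slope 0.005 z at 80 194.7
t 9.77 shift cm [-0.17, 0.6, -2.04] turn [-0.7, -0.8, 0.1] press pos [  2.  237.2 178.7] F [-3.4  4.1  8.9] open -0.1
```

```bash
python3 slope.py
python3 - <<'E'
from h import *
s=arm.snapshot("scene"); A=(cloud(s,np.ones((420,560),bool))-O)@np.c_[UX,UY,UZ]
P=A[(A[:,2]>72)&(A[:,2]<86)&(A[:,0]>-120)&(A[:,0]<-80)&(abs(A[:,1])<85)]
print("plate",len(P),np.percentile(P[:,0],[2,50]).round(1))
for l in ("tin","jar","tape"):
    for r in arm.silhouettes("scene",l)[:1]: print(l,r["conf"],np.median(cloud(s,r["pixels"]),axis=0).round())
print(arm.finish_job(), arm.get_obs()["wrist_force"])
E
```

```text
wrist slope 0.009 z at 80 196.0
top slope 0.009 z at 80 195.1
scene slope 0.007 z at 80 194.4
t 9.92 shift cm [-0.17, 0.6, -2.04] turn [-0.7, -0.8, 0.1] press pos [  2.  237.2 178.7] F [-4.8  4.   8.4] open -0.1
plate 298 [-93.5 -89.1]
tin 0.82 [ 610. -375.   94.]
jar 0.67 [ 495. -355.   76.]
tape 0.96 [471.  -1.  40.]
the job is handed in; nothing more can be done
the job is handed in; nothing more can be done
```

I pushed the tray home and pressed the lever to level. I handed the job in at about 10 s with the arm still holding the lever; no verdict is reported.

- **Tray:** the tray stopped hard at 22 N. Afterwards its front plate read about −95 mm in press coordinates from the top and scene cameras, which is home. The last scene reading was unchanged.
- **Lever:** the last slopes from the wrist, top and scene cameras were 0.009, 0.009 and 0.007 rad, so the lever is level to about 0.01 rad. The pose held still, with about 8–9 N upward at the wrist.
- **Bystanders:** the tin, jar and tape dispenser were within about 2 mm of their starting readings.
- **Disagreement:** when the reported tool height said level (z ≈ 199 mm), all three cameras showed the lever still 0.136 rad short. The fingers seem to touch the grip about 20 mm above the reported tool point. I followed the cameras and finished at z ≈ 179 mm; I did not find the cause.

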